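# Set the portion stop for cones

## Task

On the dessert counter's cutting gauge, push the sliding stop along its rail until it drops into the notch beside the little cone-shaped marker; with the stop resting in that notch, and not before, press the lock pin on top of it all the way down. Only push and press: do not pinch the stop's fence, and leave the carafe, cup, jar and spoon where they stand.

Things in the scene. Friction and masses are not known exactly. Their poses are not given: they have to be found in the camera images.
- gauge: Cutting gauge, fixed on the counter at various places and yaws; z up, origin on the counter. Aluminium base plate, 6 mm thick, x -130 to 160, y -200 to 160 mm. Wooden board on its -x side (x -125 to 30 mm), top 26 mm above the counter. Straight rail along y at x = 70 mm, 24 mm wide, top at 28 mm, with three notches: 9 mm gaps in its steel top strip.
- stop (a joint): Travel of the stop, m, towards gauge +y; 0 to 0.200, starts in 0 to 0.035, before all notches, which are at 0.075, 0.120, 0.165. Sliding takes about 3 N. A sprung pawl draws it in from about 3 mm either side of a notch's centre: the push falls away and the stop may run ahead. Pushing it out takes 10 to 14 N. It may pass unwanted notches and be pushed back; it cannot leave the rail.
- mid_notch (a point): Middle of the middle notch, on the rail's top, 28 mm above the counter, at gauge x = 70, y = 0 mm. The other two notches are 45 mm to its -y and +y along the rail. One marker stands beside each notch; which one is where varies.
- stop_pointer (a point): Tip of the steel pointer on the +x side of the stop's steel carriage, 47 mm above the counter. It moves with the stop; in gauge axes x = 114 mm, y = -120 mm + travel. It has the same gauge y as a marker when the stop is in that marker's notch. From this tip the carriage spans y -40 to +25 mm, x -69 to -19 mm; its top is 52 mm above the counter.
- fence_near: Near (-y) half, 6 mm thick, of the stop's upright steel fence: the face to push towards gauge +y. Whole fence: gauge x -100 to 95 mm, 12 mm thick, 30 to 75 mm above the counter, 4 mm over the board. Origin at gauge x = 70 mm, 52.5 mm above the counter; the push face is 3 mm to its -y, 52 mm to -y of the pointer. Axes as the gauge's.
- fence_far: Far (+y) half, 6 mm thick, of the same fence, whose face is the one to push on towards gauge -y. Origin at gauge x = +70 mm, 52.5 mm above the counter; its outer face is 3 mm to its +y, 40 mm to -y of the pointer. Axes as the gauge's.
- lock_pin (a joint): How far the lock pin is pressed in, m: 0 up (as it starts), 0.010 fully down, its head then resting on the carriage. About 4 N presses it; it has no return spring and stays where it is left.
- lock_pin_top (a point): Centre of the top of the lock pin's round black head (24 mm across, 6 mm thick), which stands on the carriage at the pointer's gauge y and at gauge x = +70 mm; 68 mm above the counter when up, 58 mm when fully down. It moves with the stop; the fence's far face is 40 mm to its -y.
- marker_cone: Fixed wooden marker: a pointed cone, 32 mm across, 56 mm high in all, on a 36 mm square foot; it stands beside the rail on its +x side, at gauge x = +138 mm, at the wanted notch's y. Origin at the middle of its underside, 6 mm above the counter; axes as the gauge's.
- marker_ball: Fixed wooden marker: a 32 mm ball, on a like foot, beside another notch. Origin as the cone marker's.
- marker_roll: Fixed wooden marker: a lying cylinder 20 mm across, 36 mm long, on a like foot, beside another notch. Origin as the cone marker's.
- carafe: Loose glass carafe, 90 mm across, 220 mm high, a bystander. Origin at the middle of its underside.
- cup: Loose paper cup, 84 mm across the rim, 100 mm high, a bystander. Origin at the middle of its underside.
- jar: Loose closed jar with a steel lid, 70 mm across, 90 mm high, a bystander. Origin at the middle of its underside.
- spoon: Loose wooden spoon lying on the counter, a bystander. Origin near its middle, on its underside.

How it is judged (in metres and radians):
On the way, in this order (a step that is already met when the one before it is completed fails the run):
1. the stop rests in the notch beside the cone marker (y of stop_pointer in the frame of marker_cone between -0.0025 and 0.0025 m and velocity of joint stop between -0.005 and 0.005 m/s), for 0.2 s.
2. the lock pin is pressed fully down (value of joint lock_pin above 0.0085 m), for 0.2 s.
At the end, for the whole second after the job is handed in: The stop's pointer is within 2.5 mm of the cone marker's middle along the rail (the stop is in that notch) and still, the lock pin is down at least 8.5 of its 10 mm, and the carafe, cup, jar and spoon are within 25 mm of where they stood (all of step 1 and value of joint lock_pin above 0.0085 m and distance of each of carafe, cup, jar, spoon from where it was at the start of the episode below 0.025 m); the robot touches nothing.
It fails at once if the lock pin is pushed down while the stop is out of the cone notch (more than 4 mm off) (value of joint lock_pin above 0.003 m and not (y of stop_pointer in the frame of marker_cone between -0.004 and 0.004 m)).
It fails at once if the fence is pinched: both its faces pressed by the fingers at once (contact force between the fingers and fence_near above 2 N and contact force between the fingers and fence_far above 2 N).
It fails at once if the carafe, cup, jar or spoon is moved by more than 25 mm, lifted or carried (distance of any of carafe, cup, jar, spoon from where it was at the start of the episode above 0.025 m).
It also fails if it takes over 48 s, if anything falls off the work surface, if the arm or the gripper's body presses on something with over 40 N, if the wrist force passes 120 N, or if a joint passes its speed limit or range.

## Robot

A 6-joint arm with a two-finger parallel gripper is mounted at the origin on the work surface. World frame = base frame: x ahead of the robot, y to its left, z up, the work surface at z = 0. Lengths are in mm, angles in rad, forces in N, time in s.
With the tool pointing down it reaches from about 300 to 825 mm from the base axis. Payload 5.4 kg.
Tool frame: the origin (TCP) lies midway between the tips of the shut fingers; the grasp point (between the pads) lies hold_point_z behind it (hold_point_z is the distance from the TCP to the grasp point, in mm); z points along the fingers, y is the line along which they close (so a half turn about z gives the same grasp; the last joint's range is limited). The gripper opens to 92 mm and grips with 3 to 60 N. Pads are 20 mm wide; open, the fingers measure 128 mm over their backs; the gripper's body (75 mm by 189 mm) begins 69 mm behind the grasp point.
Start: joints at [-1.46, 0.158, 1.597, -0, 1.386, -0.21], TCP at [181.288, -545.656, 214.601] pointing down, gripper open.
Joint ranges: [-2.91, 2.91], [-0.94, 2.29], [0.18, 2.7], [-1.29, 4.43], [0.17, 2.64], [-3, 3]. Speed limits (rad/s): [2.57, 2.57, 3.14, 3.14, 3.14, 3.14].

## Interface

Orientations are given as a 3x3 rotation matrix whose columns are the frame's x, y, z axes.
In Python, from cell import * gives the robot as it stands.
- The arm moves only by the tool send_rows, never from a script. Its argument "increments" is a list of rows, each an object with "xyz": the shift along the tool's x, y, z in cm, a list of three; "twist": the turn about the tool's z in rad. A call has 1 to 10 rows; each row shifts and turns the commanded pose from where the row before left it, along the tool's axes as they then stand; what a row does not reach is not made up. A row lasts 1/12 s, in which the tool goes at most 41.7 mm and 7.16 degrees, less where a joint would pass 70% of its speed; a pose out of reach is approached as far as the arm can. A call is refused whole if a number of a shift passes 4.17 or a number of a turn 0.125, either way. A call with a gripper value outside its range is refused whole. "fingers" is the closure in counts, from 0 (fully open) to 255 (shut), set as the call begins (left out, the last holds). The fingers move at their own pace and stop on an object; "newtons" is the grip in N (left out, the last holds). Time passes only in rows, so rows that do not move let the fingers close. It gives the time, the measured TCP pose, the force, the opening and the grip force at its end, in the units of the state.
- get_obs(): the state, without advancing time (a new reading comes with each control period).
- capture(name): name is "side" or "top"; returns the picture (420x560x3 uint8, red, green, blue); there is no depth.
- camera_params(name): a dict with "fx", "fy", "cx", "cy" (pixels), "k1" (the pictures are not rectified: a ray, as slopes to the right and down, at radius r is drawn at 1 + k1 r^2 times it, then the intrinsics apply), "xyz" and "rotation" of the camera in the world. Camera axes: x right, y down, z forward; pixel columns grow to the right and rows downward; lengths in mm; the calibration is good to about 2 mm. A picture is of the moment at which its call begins. camera_params takes no time and is no camera call.
- hand_in(): hands the job in; it is judged then, once.
Trained networks look in the newest picture that a camera, given by its name, has taken for a name from the list of things; names that differ only in an ending like _2 or _b are one class to them, and where a whole thing is asked for, a point or a joint stands for the part that bears it (a point fixed in the world has none). Each returns a list of dicts, best first, with "conf" (0 to 1); they miss things now and then, are a little off and sometimes report something else, mostly with a low value. They report only what shows in the picture. A call takes as long as a camera call.
- find_in(camera, label): "centre" ([x, y, z] in mm, in world coordinates, good to about 4 mm: the middle of the surface that is visible of it).
- trace(camera, label): "region" (420x560 bool, what is visible of it).
The state is a dict: "clock": time; "joint_positions": joint angles; "qvel": joint speeds; "joint_torque": joint torques, N m; "tcp_pos": TCP position; "tcp_rot": TCP orientation; "wrist_force": force on the tool from outside, world axes, zero at the start; "torque": the same for the moment, N m; "opening": finger opening in mm; "gripper_force": force on a finger pad.
Only numpy, scipy, OpenCV 4.12 (cv2) and the standard library are available. Lean on these libraries where they do the work, as an engineer would, in place of code of your own. Each camera call takes 0.05 s, during which the arm holds its last target. There are 200 camera calls.

## Working session

There is one attempt and no reset: what is moved stays moved. The work goes in short steps, Python scripts to look and compute and a tool call to move; the robot and the scene stay as the last step left them, time stands still between calls to the robot, and variables do not carry over. Pictures are saved under pics/ and viewed, at most 10 in all, crops included, and the job is handed in when it is done.

Besides the shell and the picture viewer there is one more tool, called after ">>>" by a JSON object that holds its "api" and its "payload", one argument or row to a line. send_rows: Moves the arm, as the interface text tells. Its arguments: {"type":"object","properties":{"increments":{"type":"array"},"fingers":{"type":"number"},"newtons":{"type":"number"}},"required":["increments"]}

```bash
mkdir -p pics; cat > h.py <<'E'
from cell import *
import numpy as np, cv2
def ray(cam,u,v):
    p=camera_params(cam);K=np.array([[p['fx'],0,p['cx']],[0,p['fy'],p['cy']],[0,0,1]])
    n=cv2.undistortPoints(np.array([[[u,v]]],float),K,np.array([p['k1'],0,0,0.]))[0,0]
    return np.array(p['xyz'],float),np.array(p['rotation'])@np.array([n[0],n[1],1])
def atz(cam,u,v,z):
    o,d=ray(cam,u,v);return o+d*(z-o[2])/d[2]
def proj(cam,P):
    p=camera_params(cam);q=np.array(p['rotation']).T@(np.array(P,float)-p['xyz']);a=q[:2]/q[2];a=a*(1+p['k1']*(a@a))
    return a*[p['fx'],p['fy']]+[p['cx'],p['cy']]
def snap(cam,name):
    im=capture(cam);cv2.imwrite('pics/'+name+'.png',im[...,::-1]);return im
E
python3 - <<'E'
from h import *
np.set_printoptions(precision=1,suppress=True)
a=snap('top','t0');b=snap('side','s0')
cv2.imwrite('pics/ts0.png',cv2.resize(np.vstack([a,b])[...,::-1],(400,600)))
for c in('top','side'):
  print(c,camera_params(c)['xyz'])
  for l in ['marker_cone','marker_ball','marker_roll','lock_pin_top','stop_pointer','fence_near','carafe','cup','jar','spoon']:
    print(c,l,[(np.round(r['centre'],0),round(r['conf'],2)) for r in find_in(c,l)[:2]])
print(get_obs()['tcp_rot'],get_obs()['clock'])
E
```

```text
top [ 466.5    0.5 1118.3]
top marker_cone [(array([669.,  -6.,  15.]), 0.76)]
top marker_ball [(array([671., -94.,  36.]), 0.7)]
top marker_roll [(array([ 532., -196.,   74.]), 0.67), (array([672., -39.,  25.]), 0.51)]
top lock_pin_top [(array([ 608., -152.,   67.]), 0.43)]
top stop_pointer [(array([ 592., -196.,   49.]), 0.88)]
top fence_near [(array([ 532., -208.,   73.]), 0.69)]
top carafe [(array([637., 380., 141.]), 0.72)]
top cup [(array([ 598., -421.,   59.]), 0.57)]
top jar [(array([ 444., -385.,   90.]), 0.82)]
top spoon [(array([425., 382.,  16.]), 0.97), (array([ 589., -192.,   53.]), 0.51)]
side [319.1 917.5 638.9]
side marker_cone [(array([671.,   7.,  18.]), 0.52)]
side marker_ball [(array([668., -80.,  22.]), 0.61), (array([ 602., -148.,   70.]), 0.21)]
side marker_roll [(array([666., -41.,  23.]), 0.55)]
side lock_pin_top [(array([ 604., -147.,   63.]), 0.42)]
side stop_pointer [(array([ 556., -195.,   48.]), 0.8)]
side fence_near [(array([ 600., -147.,   61.]), 0.19)]
side carafe [(array([625., 424., 121.]), 0.84)]
side cup [(array([ 591., -379.,   66.]), 0.71), (array([399., 385.,   9.]), 0.18)]
side jar [(array([ 442., -375.,   59.]), 0.96)]
side spoon [(array([401., 388.,  11.]), 0.9)]
[[ 0.9  0.3 -0. ]
 [ 0.3 -0.9 -0. ]
 [-0.   0.  -1. ]] 1.1
```

View pics/t0.png

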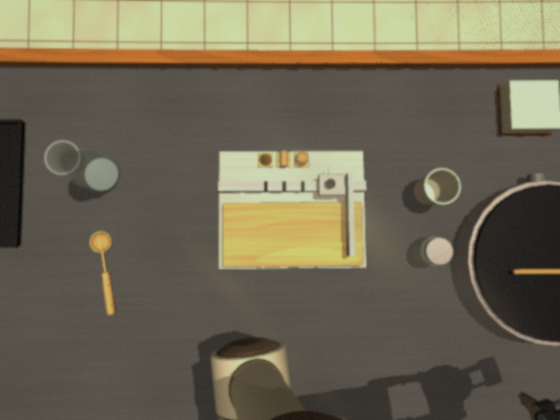

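View pics/s0.png

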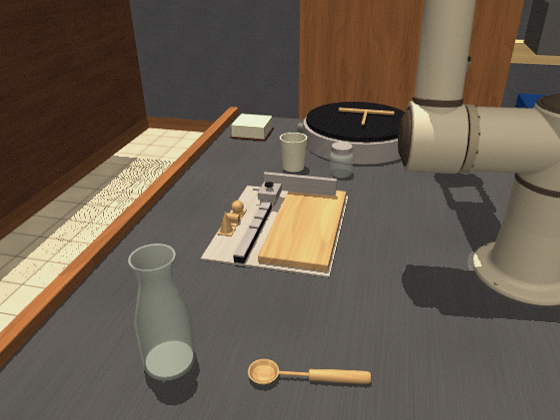

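The stop is at the −y (right) end. The cone marker is the +y one, at top (265,159) and side (227,220), so the far notch (travel 0.165) is the target. The cup and jar stand at −y, at top (440,187) and (437,250).

```bash
python3 - <<'E'
from h import *
np.set_printoptions(precision=1,suppress=True)
a=cv2.imread('pics/t0.png')[140:280,210:375]
cv2.imwrite('pics/t0z.png',cv2.resize(a,None,fx=4.2,fy=4.2,interpolation=cv2.INTER_CUBIC))
o=get_obs();print(o['tcp_rot'],o['tcp_pos'],o['opening'],hold_point_z if 'hold_point_z' in globals() else None)
E
```

```text
[[ 0.9  0.3 -0. ]
 [ 0.3 -0.9 -0. ]
 [-0.   0.  -1. ]] [ 181.3 -545.7  214.6] 92.30505050526506 18.700000000000003
```

View pics/t0z.png

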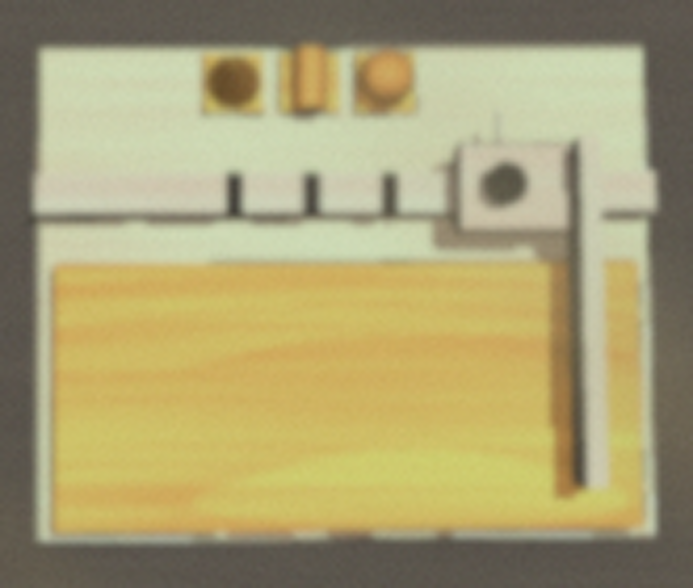

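```bash
python3 - <<'E'
from h import *
from scipy.optimize import least_squares
np.set_printoptions(precision=1,suppress=True)
f=lambda X,Y:(210+(X+.5)/4.2-.5,140+(Y+.5)/4.2-.5)
obs=[((160,160,6),(39,46)),((160,-200,6),(643,46)),((-130,160,6),(37,542)),((-130,-200,6),(656,537)),
((70,45,28),(234,194)),((70,0,28),(312,194)),((70,-45,28),(391,194)),((138,45,6),(233,84)),((138,-45,6),(385,85)),
((-125,160,26),(52,533)),((30,160,26),(54,264))]
def r(p,full=0):
    c,s=np.cos(p[2]),np.sin(p[2]);out=[]
    for g,q in obs: out+=list(proj('top',[p[0]+c*g[0]-s*g[1],p[1]+s*g[0]+c*g[1],g[2]])-f(*q))
    return np.array(out)
p=least_squares(r,[530,-45,0],loss='soft_l1').x
print(p.round(3),r(p).reshape(-1,2))
G=lambda P:(lambda d:(np.cos(p[2])*d[0]+np.sin(p[2])*d[1],-np.sin(p[2])*d[0]+np.cos(p[2])*d[1]))(P[:2]-p[:2])
print('pin',G(atz('top',*f(503,184),68)),'near face',G(atz('top',*f(602,240),75)),G(atz('top',*f(608,480),75)),'far',G(atz('top',*f(579,145),75)))
W=lambda x,y:p[:2]+[np.cos(p[2])*x-np.sin(p[2])*y,np.sin(p[2])*x+np.cos(p[2])*y]
R=np.array(get_obs()['tcp_rot']);print('tool x ang',np.arctan2(R[1,0],R[0,0]),'start push',W(70,-250),'pin end',W(70,45))
E
```

```text
[536.3 -48.9  -0. ] [[ 0.2  0.5]
 [ 0.4  0.1]
 [ 0.3  0.1]
 [ 0.2 -0.2]
 [ 0.3 -0.1]
 [ 0.2 -0.2]
 [-0.1 -0.3]
 [ 0.3  0.1]
 [ 0.2 -0.3]
 [-4.1  0.6]
 [-4.3 -0.1]]
pin (np.float64(69.42051196843803), np.float64(-104.64129661845259)) near face (np.float64(36.88674775372107), np.float64(-158.1682696976363)) (np.float64(-95.55312807626818), np.float64(-158.34222097043886)) far (np.float64(90.17941939701335), np.float64(-146.50874846299746))
tool x ang 0.3208072655298788 start push [ 606. -299.] pin end [606.4  -4. ]
```

>>> {"api": "send_rows", "payload": {
  "increments": [
    {"xyz": [0,0,0],"twist": 0.107},
    {"xyz": [0,0,0],"twist": 0.107},
    {"xyz": [0,0,0],"twist": 0.107},
    {"xyz": [2,-1,0],"twist": 0},
    {"xyz": [2.5,-1.7,0],"twist": 0},
    {"xyz": [2.5,-1.7,0],"twist": 0},
    {"xyz": [2.5,-1.7,0],"twist": 0},
    {"xyz": [2.5,-1.7,0],"twist": 0},
    {"xyz": [2.5,-1.7,0],"twist": 0},
    {"xyz": [2.5,-1.7,0],"twist": 0}
  ],
  "fingers": 255,
  "newtons": 20
}}

```text
clock: 1.93
tcp_pos: [352.4, -432.8, 214.7]
tcp_rot: [[1.0, -0.0, 0.0], [-0.0, -1.0, -0.0], [0.0, 0.0, -1.0]]
wrist_force: [0.4, -0.4, -0.9]
opening: 27.4
gripper_force: 0.0
```

>>> {"api": "send_rows", "payload": {
  "increments": [
    {"xyz": [2.5,-1.7,0],"twist": 0},
    {"xyz": [2.5,-1.7,0],"twist": 0},
    {"xyz": [2.5,-1.7,0],"twist": 0},
    {"xyz": [2.5,-1.7,0],"twist": 0},
    {"xyz": [2.5,-1.7,0],"twist": 0},
    {"xyz": [2.5,-1.7,0],"twist": 0},
    {"xyz": [2.5,-1.7,0],"twist": 0},
    {"xyz": [2.5,-1.7,0],"twist": 0},
    {"xyz": [2.5,-1.7,0],"twist": 0},
    {"xyz": [0,0,0],"twist": 0}
  ]
}}

```text
clock: 2.77
tcp_pos: [579.7, -277.2, 214.4]
tcp_rot: [[1.0, 0.004, 0.002], [0.004, -1.0, 0.001], [0.002, -0.001, -1.0]]
wrist_force: [1.1, 0.1, 1.0]
opening: 0.5
gripper_force: 0.0
```

>>> {"api": "send_rows", "payload": {
  "increments": [
    {"xyz": [1.4,-1.1,1],"twist": 0},
    {"xyz": [1.4,-1.1,2],"twist": 0},
    {"xyz": [0,0,2.5],"twist": 0},
    {"xyz": [0,0,2.5],"twist": 0},
    {"xyz": [0,0,2.5],"twist": 0},
    {"xyz": [0,0,2.5],"twist": 0},
    {"xyz": [0,0,2],"twist": 0},
    {"xyz": [0,0,1.5],"twist": 0},
    {"xyz": [0,0,0.4],"twist": 0},
    {"xyz": [0,0,0],"twist": 0}
  ]
}}

```text
clock: 3.6
tcp_pos: [603.5, -258.5, 44.5]
tcp_rot: [[1.0, -0.0, -0.002], [-0.0, -1.0, 0.001], [-0.002, -0.001, -1.0]]
wrist_force: [-1.1, -0.3, -0.0]
opening: 0.4
gripper_force: 0.0
```

```bash
python3 - <<'E'
from h import *
o=get_obs();print(o['tcp_pos'],o['wrist_force'])
a=snap('top','t1')[130:290,200:380];b=snap('side','s1')[140:300,180:380]
cv2.imwrite('pics/z1.png',cv2.resize(np.hstack([a,b]),None,fx=2.1,fy=2.1,interpolation=cv2.INTER_CUBIC)[...,::-1])
E
```

```text
[ 603.46993216 -258.51417394   44.45479353] [-1.1288689  -0.3268836  -0.01937089]
```

View pics/z1.png

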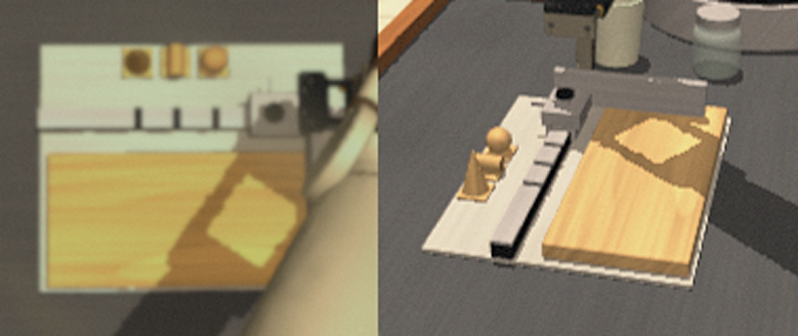

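The closed fingers are down behind the fence's near face: in the picture, top panel about (315,85), side panel about (585,50). The cup and jar are clear. Approaching for contact.

>>> {"api": "send_rows", "payload": {
  "increments": [
    {"xyz": [0.1,-0.7,0],"twist": 0},
    {"xyz": [0.1,-0.7,0],"twist": 0},
    {"xyz": [0,-0.4,0],"twist": 0},
    {"xyz": [0,-0.4,0],"twist": 0},
    {"xyz": [0,-0.4,0],"twist": 0},
    {"xyz": [0,-0.4,0],"twist": 0},
    {"xyz": [0,-0.4,0],"twist": 0},
    {"xyz": [0,-0.4,0],"twist": 0}
  ]
}}

```text
clock: 4.37
tcp_pos: [606.4, -220.7, 45.6]
tcp_rot: [[1.0, -0.0, 0.0], [-0.0, -1.0, -0.001], [0.0, 0.001, -1.0]]
wrist_force: [-0.1, -3.8, -1.8]
opening: 0.7
gripper_force: 1.7
```

>>> {"api": "send_rows", "payload": {
  "increments": [
    {"xyz": [0,-0.4,0],"twist": 0},
    {"xyz": [0,-0.4,0],"twist": 0},
    {"xyz": [0,-0.4,0],"twist": 0}
  ]
}}

```text
clock: 4.62
tcp_pos: [606.4, -209.5, 45.7]
tcp_rot: [[1.0, -0.001, 0.0], [-0.001, -1.0, -0.002], [0.0, 0.002, -1.0]]
wrist_force: [0.1, -4.3, -1.2]
opening: 0.5
gripper_force: 2.4
```

```bash
cat > m.py <<'E'
from h import *
import sys
# track pin head: darkest blob centre in top image near predicted; also side
o=get_obs();print('tcp',o['tcp_pos'].round(1) if hasattr(o['tcp_pos'],'round') else o['tcp_pos'],np.round(o['wrist_force'],1),o['clock'])
n=sys.argv[1]
a=snap('top','t'+n);b=snap('side','s'+n)
for c in('top','side'):
    for l in('lock_pin_top','stop_pointer'):
        print(c,l,[(np.round(r['centre'],1),round(r['conf'],2)) for r in find_in(c,l)[:2]])
    for r in trace(c,'lock_pin_top')[:1]:
        v,u=np.nonzero(r['region']);print('  region',u.mean(),v.mean(),len(u),atz(c,u.mean(),v.mean(),68).round(1))
E
python3 m.py 2
```

```text
tcp [ 606.4 -209.5   45.7] [ 0.1 -4.3 -1.2] 4.6167
top lock_pin_top []
top stop_pointer [(array([ 607.1, -127.3,   49. ]), 0.76)]
side lock_pin_top [(array([ 601.5, -137.9,   61.6]), 0.43)]
side stop_pointer [(array([ 553.9, -179.8,   48.7]), 0.57)]
  region 267.1025641025641 187.64102564102564 39 [ 604.  -136.9   68. ]
```

>>> {"api": "send_rows", "payload": {
  "increments": [
    {"xyz": [0,-0.5,0],"twist": 0},
    {"xyz": [0,-0.5,0],"twist": 0},
    {"xyz": [0,-0.5,0],"twist": 0},
    {"xyz": [0,-0.5,0],"twist": 0},
    {"xyz": [0,-0.5,0],"twist": 0},
    {"xyz": [0,-0.5,0],"twist": 0},
    {"xyz": [0,-0.5,0],"twist": 0},
    {"xyz": [0,-0.2,0],"twist": 0}
  ]
}}

```text
clock: 5.68
tcp_pos: [606.4, -171.9, 45.6]
tcp_rot: [[1.0, -0.0, 0.0], [-0.0, -1.0, -0.001], [0.0, 0.001, -1.0]]
wrist_force: [0.2, -3.8, -0.8]
opening: 0.0
gripper_force: 1.9
```

>>> {"api": "send_rows", "payload": {
  "increments": [
    {"xyz": [0,-0.15,0],"twist": 0}
  ]
}}

```text
clock: 5.77
tcp_pos: [606.4, -170.4, 45.7]
tcp_rot: [[1.0, -0.0, 0.0], [-0.0, -1.0, -0.001], [0.0, 0.001, -1.0]]
wrist_force: [0.9, -3.9, -0.3]
opening: 0.3
gripper_force: 1.8
```

>>> {"api": "send_rows", "payload": {
  "increments": [
    {"xyz": [0,-0.15,0],"twist": 0}
  ]
}}

```text
clock: 5.85
tcp_pos: [606.4, -168.9, 45.6]
tcp_rot: [[1.0, -0.0, 0.0], [-0.0, -1.0, -0.001], [0.0, 0.001, -1.0]]
wrist_force: [-0.5, -3.4, -0.8]
opening: 0.6
gripper_force: 1.8
```

>>> {"api": "send_rows", "payload": {
  "increments": [
    {"xyz": [0,-0.15,0],"twist": 0}
  ]
}}

```text
clock: 5.93
tcp_pos: [606.4, -167.4, 45.6]
tcp_rot: [[1.0, -0.0, 0.0], [-0.0, -1.0, -0.0], [0.0, 0.0, -1.0]]
wrist_force: [0.6, -3.7, -0.7]
opening: 0.6
gripper_force: 1.8
```

>>> {"api": "send_rows", "payload": {
  "increments": [
    {"xyz": [0,-0.15,0],"twist": 0}
  ]
}}

```text
clock: 6.02
tcp_pos: [606.4, -165.8, 45.6]
tcp_rot: [[1.0, -0.0, 0.0], [-0.0, -1.0, -0.0], [0.0, 0.0, -1.0]]
wrist_force: [0.4, -2.8, -0.5]
opening: 0.5
gripper_force: 1.5
```

>>> {"api": "send_rows", "payload": {
  "increments": [
    {"xyz": [0,-0.15,0],"twist": 0}
  ]
}}

```text
clock: 6.1
tcp_pos: [606.3, -163.7, 45.6]
tcp_rot: [[1.0, -0.0, -0.0], [-0.0, -1.0, 0.001], [-0.0, -0.001, -1.0]]
wrist_force: [0.2, -3.2, 0.1]
opening: 0.4
gripper_force: 1.6
```

>>> {"api": "send_rows", "payload": {
  "increments": [
    {"xyz": [0,-0.15,0],"twist": 0}
  ]
}}

```text
clock: 6.18
tcp_pos: [606.4, -162.3, 45.6]
tcp_rot: [[1.0, -0.0, -0.0], [-0.0, -1.0, 0.001], [-0.0, -0.001, -1.0]]
wrist_force: [-0.1, -2.5, -0.1]
opening: 0.2
gripper_force: 1.2
```

>>> {"api": "send_rows", "payload": {
  "increments": [
    {"xyz": [0,-0.15,0],"twist": 0}
  ]
}}

```text
clock: 6.27
tcp_pos: [606.4, -161.0, 45.6]
tcp_rot: [[1.0, -0.0, -0.0], [-0.0, -1.0, 0.0], [-0.0, -0.0, -1.0]]
wrist_force: [0.1, -2.3, -1.1]
opening: 0.7
gripper_force: 1.3
```

>>> {"api": "send_rows", "payload": {
  "increments": [
    {"xyz": [0,-0.15,0],"twist": 0}
  ]
}}

```text
clock: 6.35
tcp_pos: [606.4, -159.7, 45.6]
tcp_rot: [[1.0, -0.0, 0.0], [-0.0, -1.0, -0.0], [0.0, 0.0, -1.0]]
wrist_force: [0.2, -5.4, -1.5]
opening: 0.0
gripper_force: 2.5
```

>>> {"api": "send_rows", "payload": {
  "increments": [
    {"xyz": [0,-0.1,0],"twist": 0}
  ]
}}

```text
clock: 6.43
tcp_pos: [606.4, -159.1, 45.6]
tcp_rot: [[1.0, 0.0, 0.0], [0.0, -1.0, -0.001], [0.0, 0.001, -1.0]]
wrist_force: [-1.1, -5.2, -1.9]
opening: 0.4
gripper_force: 3.0
```

>>> {"api": "send_rows", "payload": {
  "increments": [
    {"xyz": [0,-0.1,0],"twist": 0}
  ]
}}

```text
clock: 6.52
tcp_pos: [606.4, -158.8, 45.7]
tcp_rot: [[1.0, 0.0, 0.0], [0.0, -1.0, -0.002], [0.0, 0.002, -1.0]]
wrist_force: [-0.8, -8.0, -1.6]
opening: 0.6
gripper_force: 4.2
```

>>> {"api": "send_rows", "payload": {
  "increments": [
    {"xyz": [0,-0.1,0],"twist": 0}
  ]
}}

```text
clock: 6.6
tcp_pos: [606.4, -158.6, 45.7]
tcp_rot: [[1.0, 0.0, 0.0], [0.0, -1.0, -0.003], [0.0, 0.003, -1.0]]
wrist_force: [-1.5, -10.9, -3.7]
opening: 0.2
gripper_force: 5.4
```

>>> {"api": "send_rows", "payload": {
  "increments": [
    {"xyz": [0,-0.1,0],"twist": 0}
  ]
}}

```text
clock: 6.68
tcp_pos: [606.4, -158.4, 45.8]
tcp_rot: [[1.0, 0.0, 0.001], [0.0, -1.0, -0.005], [0.001, 0.005, -1.0]]
wrist_force: [0.2, -13.9, -3.0]
opening: 0.4
gripper_force: 6.7
```

>>> {"api": "send_rows", "payload": {
  "increments": [
    {"xyz": [0,-0.1,0],"twist": 0}
  ]
}}

```text
clock: 6.77
tcp_pos: [606.4, -158.3, 45.8]
tcp_rot: [[1.0, -0.0, 0.001], [-0.0, -1.0, -0.006], [0.001, 0.006, -1.0]]
wrist_force: [-0.5, -16.5, -4.4]
opening: 0.6
gripper_force: 7.8
```

>>> {"api": "send_rows", "payload": {
  "increments": [
    {"xyz": [0,-0.1,0],"twist": 0}
  ]
}}

```text
clock: 6.85
tcp_pos: [606.4, -158.0, 45.8]
tcp_rot: [[1.0, -0.0, 0.001], [-0.0, -1.0, -0.007], [0.001, 0.007, -1.0]]
wrist_force: [-0.6, -17.5, -4.2]
opening: 0.7
gripper_force: 8.4
```

>>> {"api": "send_rows", "payload": {
  "increments": [
    {"xyz": [0,-0.1,0],"twist": 0}
  ]
}}

```text
clock: 6.93
tcp_pos: [606.4, -156.6, 45.7]
tcp_rot: [[1.0, -0.001, 0.001], [-0.001, -1.0, -0.006], [0.001, 0.006, -1.0]]
wrist_force: [-0.8, -12.3, -3.7]
opening: 0.7
gripper_force: 5.9
```

>>> {"api": "send_rows", "payload": {
  "increments": [
    {"xyz": [0,-0.4,0],"twist": 0},
    {"xyz": [0,-0.5,0],"twist": 0},
    {"xyz": [0,-0.5,0],"twist": 0},
    {"xyz": [0,-0.5,0],"twist": 0},
    {"xyz": [0,-0.5,0],"twist": 0},
    {"xyz": [0,-0.4,0],"twist": 0}
  ]
}}

```text
clock: 7.43
tcp_pos: [606.4, -125.1, 45.7]
tcp_rot: [[1.0, -0.0, 0.0], [-0.0, -1.0, -0.001], [0.0, 0.001, -1.0]]
wrist_force: [0.4, -4.4, -0.8]
opening: 0.6
gripper_force: 2.4
```

>>> {"api": "send_rows", "payload": {
  "increments": [
    {"xyz": [0,-0.15,0],"twist": 0}
  ]
}}

```text
clock: 7.52
tcp_pos: [606.4, -122.9, 45.6]
tcp_rot: [[1.0, 0.0, 0.0], [0.0, -1.0, -0.0], [0.0, 0.0, -1.0]]
wrist_force: [0.6, -2.4, 0.4]
opening: 0.6
gripper_force: 1.8
```

>>> {"api": "send_rows", "payload": {
  "increments": [
    {"xyz": [0,-0.15,0],"twist": 0}
  ]
}}

```text
clock: 7.6
tcp_pos: [606.4, -121.7, 45.6]
tcp_rot: [[1.0, -0.0, 0.0], [-0.0, -1.0, -0.0], [0.0, 0.0, -1.0]]
wrist_force: [1.3, -2.9, -0.8]
opening: 0.4
gripper_force: 1.8
```

>>> {"api": "send_rows", "payload": {
  "increments": [
    {"xyz": [0,-0.1,0],"twist": 0}
  ]
}}

```text
clock: 7.68
tcp_pos: [606.4, -120.6, 45.6]
tcp_rot: [[1.0, -0.0, 0.0], [-0.0, -1.0, 0.0], [0.0, -0.0, -1.0]]
wrist_force: [0.3, -2.6, -1.4]
opening: 0.2
gripper_force: 1.5
```

>>> {"api": "send_rows", "payload": {
  "increments": [
    {"xyz": [0,-0.1,0],"twist": 0}
  ]
}}

```text
clock: 7.77
tcp_pos: [606.4, -119.5, 45.6]
tcp_rot: [[1.0, -0.0, 0.0], [-0.0, -1.0, 0.0], [0.0, -0.0, -1.0]]
wrist_force: [1.0, -1.5, -0.2]
opening: 0.3
gripper_force: 0.7
```

>>> {"api": "send_rows", "payload": {
  "increments": [
    {"xyz": [0,-0.1,0],"twist": 0}
  ]
}}

```text
clock: 7.85
tcp_pos: [606.3, -118.0, 45.6]
tcp_rot: [[1.0, -0.0, -0.0], [-0.0, -1.0, 0.001], [-0.0, -0.001, -1.0]]
wrist_force: [0.5, -0.5, 0.5]
opening: 0.6
gripper_force: 0.5
```

>>> {"api": "send_rows", "payload": {
  "increments": [
    {"xyz": [0,-0.1,0],"twist": 0}
  ]
}}

```text
clock: 7.93
tcp_pos: [606.2, -117.0, 45.5]
tcp_rot: [[1.0, -0.0, -0.0], [-0.0, -1.0, 0.001], [-0.0, -0.001, -1.0]]
wrist_force: [-0.6, 0.2, -0.5]
opening: 0.4
gripper_force: 0.0
```

>>> {"api": "send_rows", "payload": {
  "increments": [
    {"xyz": [0,-0.1,0],"twist": 0}
  ]
}}

```text
clock: 8.02
tcp_pos: [606.2, -116.1, 45.5]
tcp_rot: [[1.0, -0.0, -0.0], [-0.0, -1.0, 0.001], [-0.0, -0.001, -1.0]]
wrist_force: [0.7, -0.3, -0.2]
opening: 0.5
gripper_force: 0.0
```

>>> {"api": "send_rows", "payload": {
  "increments": [
    {"xyz": [0,-0.1,0],"twist": 0}
  ]
}}

```text
clock: 8.1
tcp_pos: [606.3, -115.2, 45.5]
tcp_rot: [[1.0, -0.0, -0.0], [-0.0, -1.0, 0.001], [-0.0, -0.001, -1.0]]
wrist_force: [0.3, 0.3, -0.5]
opening: 0.2
gripper_force: 0.0
```

>>> {"api": "send_rows", "payload": {
  "increments": [
    {"xyz": [0,-0.1,0],"twist": 0}
  ]
}}

```text
clock: 8.18
tcp_pos: [606.3, -114.4, 45.6]
tcp_rot: [[1.0, -0.0, -0.0], [-0.0, -1.0, 0.0], [-0.0, -0.0, -1.0]]
wrist_force: [0.1, -0.7, -0.0]
opening: 0.5
gripper_force: 0.1
```

>>> {"api": "send_rows", "payload": {
  "increments": [
    {"xyz": [0,-0.1,0],"twist": 0}
  ]
}}

```text
clock: 8.27
tcp_pos: [606.3, -114.0, 45.6]
tcp_rot: [[1.0, 0.0, -0.0], [0.0, -1.0, -0.001], [-0.0, 0.001, -1.0]]
wrist_force: [-0.6, -4.2, -0.9]
opening: 0.8
gripper_force: 1.9
```

>>> {"api": "send_rows", "payload": {
  "increments": [
    {"xyz": [0,-0.1,0],"twist": 0}
  ]
}}

```text
clock: 8.35
tcp_pos: [606.4, -113.8, 45.6]
tcp_rot: [[1.0, 0.0, 0.0], [0.0, -1.0, -0.002], [0.0, 0.002, -1.0]]
wrist_force: [-0.5, -7.2, -0.9]
opening: 0.7
gripper_force: 3.5
```

>>> {"api": "send_rows", "payload": {
  "increments": [
    {"xyz": [0,-0.1,0],"twist": 0},
    {"xyz": [0,-0.1,0],"twist": 0},
    {"xyz": [0,-0.1,0],"twist": 0},
    {"xyz": [0,-0.1,0],"twist": 0},
    {"xyz": [0,-0.1,0],"twist": 0},
    {"xyz": [0,-0.2,0],"twist": 0},
    {"xyz": [0,-0.2,0],"twist": 0},
    {"xyz": [0,-0.2,0],"twist": 0}
  ]
}}

```text
clock: 9.02
tcp_pos: [606.3, -103.2, 45.6]
tcp_rot: [[1.0, -0.001, 0.0], [-0.001, -1.0, -0.002], [0.0, 0.002, -1.0]]
wrist_force: [-0.6, -4.7, -2.3]
opening: 0.5
gripper_force: 2.1
```

>>> {"api": "send_rows", "payload": {
  "increments": [
    {"xyz": [0,-0.4,0],"twist": 0},
    {"xyz": [0,-0.4,0],"twist": 0},
    {"xyz": [0,-0.4,0],"twist": 0},
    {"xyz": [0,-0.4,0],"twist": 0},
    {"xyz": [0,-0.3,0],"twist": 0}
  ]
}}

```text
clock: 9.43
tcp_pos: [606.4, -83.2, 45.6]
tcp_rot: [[1.0, -0.0, 0.0], [-0.0, -1.0, -0.001], [0.0, 0.001, -1.0]]
wrist_force: [-0.6, -5.0, -1.7]
opening: 0.5
gripper_force: 2.2
```

>>> {"api": "send_rows", "payload": {
  "increments": [
    {"xyz": [0,-0.2,0],"twist": 0},
    {"xyz": [0,-0.2,0],"twist": 0}
  ]
}}

```text
clock: 9.6
tcp_pos: [606.3, -78.8, 45.6]
tcp_rot: [[1.0, -0.0, -0.0], [-0.0, -1.0, -0.0], [-0.0, 0.0, -1.0]]
wrist_force: [-0.6, -3.6, -0.6]
opening: 0.6
gripper_force: 2.0
```

>>> {"api": "send_rows", "payload": {
  "increments": [
    {"xyz": [0,-0.1,0],"twist": 0}
  ]
}}

```text
clock: 9.68
tcp_pos: [606.4, -77.5, 45.6]
tcp_rot: [[1.0, -0.0, -0.0], [-0.0, -1.0, 0.0], [-0.0, -0.0, -1.0]]
wrist_force: [-0.1, -2.4, -0.7]
opening: 0.7
gripper_force: 1.7
```

>>> {"api": "send_rows", "payload": {
  "increments": [
    {"xyz": [0,-0.1,0],"twist": 0}
  ]
}}

```text
clock: 9.77
tcp_pos: [606.3, -76.6, 45.6]
tcp_rot: [[1.0, -0.0, -0.0], [-0.0, -1.0, 0.0], [-0.0, -0.0, -1.0]]
wrist_force: [0.2, -3.3, -1.7]
opening: 0.7
gripper_force: 1.7
```

>>> {"api": "send_rows", "payload": {
  "increments": [
    {"xyz": [0,-0.1,0],"twist": 0}
  ]
}}

```text
clock: 9.85
tcp_pos: [606.3, -75.7, 45.6]
tcp_rot: [[1.0, -0.0, -0.0], [-0.0, -1.0, 0.0], [-0.0, -0.0, -1.0]]
wrist_force: [-0.2, -2.3, -1.2]
opening: 0.6
gripper_force: 1.5
```

>>> {"api": "send_rows", "payload": {
  "increments": [
    {"xyz": [0,-0.1,0],"twist": 0}
  ]
}}

```text
clock: 9.93
tcp_pos: [606.4, -74.5, 45.6]
tcp_rot: [[1.0, -0.0, -0.0], [-0.0, -1.0, 0.0], [-0.0, -0.0, -1.0]]
wrist_force: [-0.5, -1.0, -1.0]
opening: 0.4
gripper_force: 0.6
```

Force is falling; a few more 1 mm steps.

>>> {"api": "send_rows", "payload": {
  "increments": [
    {"xyz": [0,-0.1,0],"twist": 0}
  ]
}}

```text
clock: 10.02
tcp_pos: [606.4, -73.0, 45.6]
tcp_rot: [[1.0, -0.0, -0.0], [-0.0, -1.0, 0.001], [-0.0, -0.001, -1.0]]
wrist_force: [0.2, -1.3, -0.1]
opening: 0.5
gripper_force: 0.5
```

>>> {"api": "send_rows", "payload": {
  "increments": [
    {"xyz": [0,-0.1,0],"twist": 0}
  ]
}}

```text
clock: 10.1
tcp_pos: [606.4, -72.0, 45.6]
tcp_rot: [[1.0, -0.0, -0.0], [-0.0, -1.0, 0.001], [-0.0, -0.001, -1.0]]
wrist_force: [-1.4, -0.2, -0.3]
opening: 0.3
gripper_force: 0.0
```

>>> {"api": "send_rows", "payload": {
  "increments": [
    {"xyz": [0,0,0],"twist": 0}
  ]
}}

```text
clock: 10.18
tcp_pos: [606.4, -71.9, 45.6]
tcp_rot: [[1.0, 0.0, -0.0], [0.0, -1.0, 0.001], [-0.0, -0.001, -1.0]]
wrist_force: [-0.3, -0.7, -0.1]
opening: 0.3
gripper_force: 0.0
```

>>> {"api": "send_rows", "payload": {
  "increments": [
    {"xyz": [0,1,0],"twist": 0},
    {"xyz": [0,2,0],"twist": 0},
    {"xyz": [0,1,-1],"twist": 0},
    {"xyz": [0,0,-3],"twist": 0},
    {"xyz": [0,0,-3],"twist": 0},
    {"xyz": [0,0,-2],"twist": 0},
    {"xyz": [0,0,0],"twist": 0}
  ]
}}

```text
clock: 10.77
tcp_pos: [609.9, -114.7, 142.4]
tcp_rot: [[1.0, -0.001, 0.01], [-0.001, -1.0, -0.004], [0.01, 0.004, -1.0]]
wrist_force: [0.9, -0.8, 1.3]
opening: 0.7
gripper_force: 0.0
```

```bash
python3 m.py 3; python3 - <<'E'
from h import *
for P in ([606.4,-3.9,68],[650.4,-3.9,47],[674.4,-3.9,62]): print(P,proj('side',P).round(1),proj('top',P).round(1))
a=cv2.imread('pics/t3.png')[130:230,210:310];b=cv2.imread('pics/s3.png')[170:270,200:300]
cv2.imwrite('pics/z3.png',cv2.resize(np.hstack([a,b]),None,fx=4,fy=4,interpolation=cv2.INTER_CUBIC))
E
```

```text
tcp [ 609.9 -114.7  142.4] [ 0.9 -0.8  1.3] 10.7667
top lock_pin_top []
top stop_pointer []
  region 265.3958333333333 183.4375 96 [606.5  -3.3  68. ]
side lock_pin_top [(array([669.6, -85.4,  25.3]), 0.5), (array([598.3,   2.2,  63.1]), 0.39)]
side stop_pointer [(array([401.3, 386.8,  13.3]), 0.64), (array([559.2, -42.8,  47.9]), 0.59)]
  region 252.2941176470588 214.5 68 [603.8   1.2  68. ]
[606.4, -3.9, 68] [251.8 213.3] [265.7 183.5]
[650.4, -3.9, 47] [234.3 218.8] [265.5 166.4]
[674.4, -3.9, 62] [224.3 212.3] [265.4 155.3]
```

View pics/z3.png

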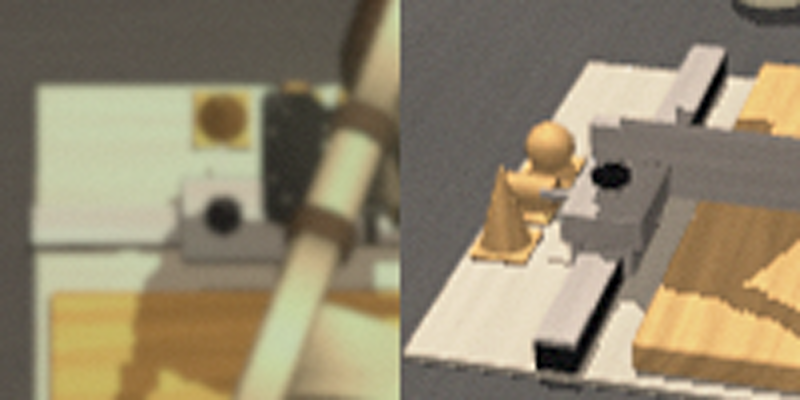

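The pin (top crop (222,215)) is in line with the cone (222,118), so the stop is seated. Moving over the pin.

>>> {"api": "send_rows", "payload": {
  "increments": [
    {"xyz": [0,-1,0],"twist": 0},
    {"xyz": [0,-2,0],"twist": 0},
    {"xyz": [0,-2,0],"twist": 0},
    {"xyz": [0,-2,0],"twist": 0},
    {"xyz": [0,-2,0],"twist": 0},
    {"xyz": [0,-1,1],"twist": 0},
    {"xyz": [0,-0.8,2],"twist": 0},
    {"xyz": [0,0,1],"twist": 0},
    {"xyz": [0,0,0],"twist": 0},
    {"xyz": [0,0,0],"twist": 0}
  ]
}}

```text
clock: 12.0
tcp_pos: [605.6, -5.0, 94.5]
tcp_rot: [[1.0, -0.001, -0.002], [-0.001, -1.0, 0.0], [-0.002, -0.0, -1.0]]
wrist_force: [0.2, -0.6, 1.1]
opening: 0.3
gripper_force: 0.0
```

>>> {"api": "send_rows", "payload": {
  "increments": [
    {"xyz": [0,-0.1,1],"twist": 0},
    {"xyz": [0,0,1],"twist": 0},
    {"xyz": [0,0,0.4],"twist": 0},
    {"xyz": [0,0,0.2],"twist": 0},
    {"xyz": [0,0,0.2],"twist": 0}
  ]
}}

```text
clock: 12.42
tcp_pos: [605.8, -4.0, 67.4]
tcp_rot: [[1.0, -0.0, -0.002], [-0.0, -1.0, 0.0], [-0.002, -0.0, -1.0]]
wrist_force: [-2.7, -0.3, 3.4]
opening: 0.5
gripper_force: 1.9
```

>>> {"api": "send_rows", "payload": {
  "increments": [
    {"xyz": [0,0,0.2],"twist": 0},
    {"xyz": [0,0,0.2],"twist": 0}
  ]
}}

```text
clock: 12.58
tcp_pos: [606.5, -3.9, 64.0]
tcp_rot: [[1.0, -0.0, 0.0], [-0.0, -1.0, -0.0], [0.0, 0.0, -1.0]]
wrist_force: [-2.9, 0.1, 4.4]
opening: 0.4
gripper_force: 1.9
```

>>> {"api": "send_rows", "payload": {
  "increments": [
    {"xyz": [0,0,0.2],"twist": 0},
    {"xyz": [0,0,0.2],"twist": 0}
  ]
}}

```text
clock: 12.75
tcp_pos: [606.5, -3.9, 59.8]
tcp_rot: [[1.0, -0.0, 0.0], [-0.0, -1.0, -0.0], [0.0, 0.0, -1.0]]
wrist_force: [-3.4, -0.1, 3.5]
opening: 0.5
gripper_force: 1.9
```

>>> {"api": "send_rows", "payload": {
  "increments": [
    {"xyz": [0,0,0.1],"twist": 0},
    {"xyz": [0,0,0.1],"twist": 0}
  ]
}}

```text
clock: 12.92
tcp_pos: [606.6, -3.9, 58.3]
tcp_rot: [[1.0, -0.0, 0.0], [-0.0, -1.0, -0.0], [0.0, 0.0, -1.0]]
wrist_force: [-6.5, 0.1, 12.7]
opening: 0.2
gripper_force: 6.6
```

>>> {"api": "send_rows", "payload": {
  "increments": [
    {"xyz": [0,0,0.1],"twist": 0},
    {"xyz": [0,0,0],"twist": 0},
    {"xyz": [0,0,0],"twist": 0}
  ]
}}

```text
clock: 13.17
tcp_pos: [606.6, -3.9, 58.3]
tcp_rot: [[1.0, 0.0, 0.0], [0.0, -1.0, -0.0], [0.0, 0.0, -1.0]]
wrist_force: [-7.0, -0.2, 13.2]
opening: 0.7
gripper_force: 6.5
```

Bottomed at 58.3 mm with 13 N. Lifting off clear.

>>> {"api": "send_rows", "payload": {
  "increments": [
    {"xyz": [0,0,-0.3],"twist": 0},
    {"xyz": [0,0,-0.5],"twist": 0},
    {"xyz": [0,0,-2],"twist": 0},
    {"xyz": [0,0,-3],"twist": 0},
    {"xyz": [0,-2,-3],"twist": 0},
    {"xyz": [0,-3,-2],"twist": 0},
    {"xyz": [0,-2,0],"twist": 0},
    {"xyz": [0,0,0],"twist": 0},
    {"xyz": [0,0,0],"twist": 0}
  ]
}}

```text
clock: 13.92
tcp_pos: [606.5, 67.0, 164.5]
tcp_rot: [[1.0, 0.002, 0.001], [0.002, -1.0, -0.0], [0.001, 0.0, -1.0]]
wrist_force: [0.2, -0.3, -0.2]
opening: 0.4
gripper_force: 0.0
```

```bash
python3 m.py 4; python3 - <<'E'
from h import *
a=cv2.imread('pics/t4.png')[130:230,210:310];b=cv2.imread('pics/s4.png')[170:270,200:300]
cv2.imwrite('pics/z4.png',cv2.resize(np.hstack([a,b]),None,fx=4,fy=4,interpolation=cv2.INTER_CUBIC))
E
```

```text
tcp [606.5  67.  164.5] [ 0.2 -0.3 -0.2] 13.9167
top lock_pin_top []
top stop_pointer [(array([585.5, -42.2,  70.6]), 0.95), (array([635.7, 379.4, 141.1]), 0.74)]
side lock_pin_top []
side stop_pointer [(array([556.7, -46.6,  50.3]), 0.74), (array([402. , 389.3,  12.1]), 0.63)]
  region 252.56603773584905 217.81132075471697 53 [599.   15.3  68. ]
```

View pics/z4.png

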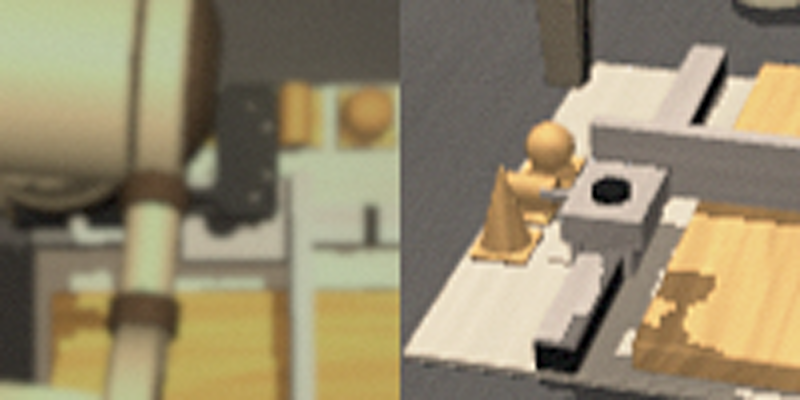

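The side view shows the pin head sunk onto the carriage, now at crop (611,190), previously (611,175). The carriage has not moved, and the fingers are clear.

```bash
python3 -c "
from cell import *
print(hand_in())"
```

```text
the job is handed in; nothing more can be done
None
```

The stop is in the notch beside the cone marker and the lock pin is pressed fully down. The job was handed in at about 14 s, with nothing touched by the robot at the end; the call returned no verdict.

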